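# Ratchet the mill clamp tight

### The arm

A 7-joint arm with a two-finger parallel gripper is mounted at the origin on the work surface. World frame = base frame: x ahead of the robot, y to its left, z up, the work surface at z = 0. Lengths are in m, angles in rad, forces in N, time in s.
With the tool pointing down it reaches from about 0.4 to 0.875 m from the base axis. Payload 19.3 kg.
Tool frame: the origin (TCP) lies midway between the tips of the shut fingers; the grasp point (between the pads) lies bot.tcp_to_grasp behind it (bot.tcp_to_grasp is the distance from the TCP to the grasp point, in m); z points along the fingers, y is the line along which they close (so a half turn about z gives the same grasp; the last joint's range is limited). The gripper opens to 85 mm and grips with 20 to 120 N. Pads are 22 mm wide; open, the fingers measure 114 mm over their backs; the gripper's body (76 mm by 85 mm) begins 54 mm behind the grasp point. The pads swing forward as they close: fully open they stand 13 mm farther back than shut.
Start: joints at [-1.185, 0.521, -0.036, 1.599, 0.021, 1.021, -0.113], TCP at [0.275, 0.561, 0.231] pointing down, gripper open.
Joint ranges: [-2.91, 2.91], [-0.3, 2.13], [-1.5, 1.42], [0.17, 2.43], [-1.26, 4.41], [0.16, 1.93], [-2.52, 2.52]. Speed limits (rad/s): [1.89, 1.89, 2.39, 2.39, 3.01, 3.01, 3.01].

### API

Orientations are given as [roll, pitch, yaw] about the fixed x, y, z axes, in that order (R = Rz(yaw) Ry(pitch) Rx(roll)).
In Python, from workcell import observe, imaging, bot gives the robot as it stands.
- The arm moves only by the tool send_rows, never from a script. Its argument "plan" is text: rows parted by semicolons, each of 7 numbers parted by spaces: the shift along the tool's x, y, z in m, then the turn, a rotation vector about the tool's x, y, z in degrees, then the finger opening in m, from 0 to 0.0854. In form: dx dy dz rx ry rz claw; .... A call has 1 to 10 rows; each row is the pose to reach, as a shift and turn from the pose commanded when the call began, along the tool's axes at that moment; what a row does not reach only later rows make up. A row lasts 1/12 s, in which the tool goes at most 41.7 mm and 7.16 degrees, less where a joint would pass 70% of its speed; a pose out of reach is approached as far as the arm can. A call with a gripper value outside its range is refused whole. The fingers move at their own pace and stop on an object; "grip_force" is the grip in N (left out, the last holds). Time passes only in rows, so rows that repeat a pose let the fingers close. It gives the time, the measured TCP pose, the force, the opening and the grip force at its end, in the units of the state.
- observe(): the state, without advancing time (a new reading comes with each control period).
- imaging.grab_frame(name): name is "scene" or "top" or "wrist"; returns a dict with "color" (400x640x3 uint8, red, green, blue), "fx", "fy", "cx", "cy" (pixels), "eye" and "orientation" of the camera in the world; the wrist camera has in their place "tool_from_camera" (4x4, takes a point from camera to tool coordinates, whose origin is the TCP and whose axes are the flange's). Camera axes: x right, y down, z forward; pixel columns grow to the right and rows downward; lengths in m; the calibration is good to about 2 mm. A picture is of the moment at which its call begins: read the wrist's pose just before it. There is no depth.
- bot.job_done(): hands the job in; it is judged then, once.
The state is a dict: "clock": time; "qpos": joint angles; "qd": joint speeds; "joint_efforts": joint torques, N m; "position": TCP position; "tool_rot": TCP orientation; "force": force on the tool from outside, world axes, zero at the start; "moment": the same for the moment, N m; "grip_width": finger opening in m; "finger_force": force on a finger pad.
Only numpy, scipy, OpenCV 4.12 (cv2) and the standard library are available. Lean on these libraries where they do the work, as an engineer would, in place of code of your own. Each camera call takes 0.05 s, during which the arm holds its last target. There are 200 camera calls.

### The job

The clamp on the mill fixture is loose: work its indexing lever in short swings between the two posts (lift it to free the teeth, swing it back, let it down into the teeth, drive it clockwise seen from above) until the clamp bar is down on the steel blank and the bolt is hand-tight, about 10 N of steady sideways push at the lever's grip and never more than 15 N. Then lift the lever out of the teeth, swing it back to the counter-clockwise post so that it is parked out of the way without loosening the bolt, and let it down and go. Leave the tumbler, screwdriver and spool where they are.

Things in the scene. Friction and masses are not known exactly. Their poses are not given: they have to be found in the camera images.
- fixture: Aluminium fixture plate 200 x 140 x 20 mm, fixed to the desk. Origin on the desk (height 0) under the vertical bolt axis; x points from the lever's side towards the blank, z up. The plate spans x -55 to +145 mm, y -70 to +70 mm. Two steel posts (12 mm thick, tops 90 mm above the desk) at x -30, y -33.5 and +33.5 mm stop the lever either way.
- blank (a point): Centre of the top face of the steel blank (70 x 52 x 10 mm) that lies on the plate, 30 mm above the desk. It is fixed.
- pivot (a point): Point on the vertical bolt axis about which the lever turns, 74 mm above the desk: the height of the grip's centre when the lever is fully down.
- swing (a joint): Angle of the lever about the bolt axis (rad): 0 = the grip points along the fixture's -x; grows CLOCKWISE seen from above, the tightening way (grip moving to the fixture's +y). The posts stop it at -0.56 and +0.56. At the start it is anywhere from -0.5 to 0.5, in the teeth or resting on a tooth.
- lever: Black indexing lever, 120 g. Origin on the bolt axis; its height is the lift: 0 when in the teeth, about 6 mm with its dog on top of a tooth, at most 14 mm; clear of the teeth above 7 mm. A spring presses it down (2.4 N when down, 4 N at the top). Its one dog, under the hub at 19 mm radius on the grip's side, drops between any two teeth; if it lands on a tooth, swing a little until it drops in.
- grip (a point): Centre of the lever's grip, a bar 70 mm long (along the lever), 14 mm wide, 20 mm high, 92 mm from the bolt axis, 74 mm above the desk when the lever is down. Pinch it across its width from above. With the dog in the teeth, the push of the dog on a tooth is 5 to 7 times the sideways push here.
- nose (a point): Underside of the clamp bar's nose, above the blank. It starts 5 to 8 mm above the blank and sinks 4 mm per radian that the bolt turns clockwise. Down on the blank it is 30 mm above the desk.
- bolt: Toothed steel crown of the bolt, 54 mm diameter, under the lever's hub. 12 teeth, one every 0.524 rad; the dog has 0.16 rad of play between two. It needs 1.3 to 2.1 rad clockwise in all. Loose, it drags with 1.6 N at the grip and stays where left; engaged and turned back, it loosens. With the bar down it comes up firm: about 0.5 N more at the grip per mm of its travel.
- tumbler_mid (a point): Middle of a glass tumbler, 68 mm diameter, 95 mm high, standing beside the fixture. Leave alone.
- driver_grip (a point): Handle of a screwdriver lying beside the fixture. Leave alone.
- spool_mid (a point): Middle of a filament spool lying flat beside the fixture, 120 mm diameter, 45 mm high. Leave alone.

How it is judged:
On the way:
1. the clamp bar is down on the blank (nose within 1 mm) and the lever, down in the teeth, drives the bolt firmly: dog on teeth over 36 N (6 to 7 N at the grip), for 0.15 s (z of nose in the frame of fixture below 0.031 m and z of lever in the frame of fixture below 0.0025 m and contact force between lever and bolt above 36 N), for 0.15 s.
At the end, for the whole second after the job is handed in: The clamp bar's nose is still down on the blank (within 1 mm: at most 31 mm above the fixture's underside), the lever is parked near the counter-clockwise post (swing below -0.35 rad), let down (lift under 7.5 mm, in or on the teeth) and at rest (under 0.05 rad/s) (z of nose in the frame of fixture below 0.031 m and value of joint swing below -0.35 rad and z of lever in the frame of fixture below 0.0075 m and velocity of joint swing between -0.05 and 0.05 rad/s); the robot touches nothing.
It fails at once if the bolt is overtightened or the teeth are forced: dog on teeth over 150 N (over 20 N at the grip) (contact force between lever and bolt above 150 N).
It fails at once if the tumbler is moved by more than 20 mm (distance of tumbler_mid from where it was at the start of the episode above 0.02 m).
It fails at once if the screwdriver is moved by more than 20 mm (distance of driver_grip from where it was at the start of the episode above 0.02 m).
It fails at once if the spool is moved by more than 20 mm (distance of spool_mid from where it was at the start of the episode above 0.02 m).
It also fails if it takes over 72 s, if anything falls off the work surface, if the arm or the gripper's body presses on something with over 40 N, if the wrist force passes 120 N, or if a joint passes its speed limit or range.

## Working session

There is one attempt and no reset: what is moved stays moved. The work goes in short steps, Python scripts to look and compute and a tool call to move; the robot and the scene stay as the last step left them, time stands still between calls to the robot, and variables do not carry over. Pictures are saved under pics/ and viewed, at most 10 in all, crops included, and the job is handed in when it is done.

Besides the shell and the picture viewer there is one more tool, called as name(argument=value, ...), one argument or row to a line, values as JSON. send_rows: Moves the arm, as the interface text tells. Its arguments: {"type":"object","properties":{"plan":{"type":"string"},"grip_force":{"type":"number"}},"required":["plan"]}

```bash
mkdir -p pics; python3 - <<'E'
from workcell import observe, imaging, bot
import cv2,numpy as np
s=observe();print({k:np.round(v,3) for k,v in s.items()},bot.tcp_to_grasp)
for n in("scene","top"):
    f=imaging.grab_frame(n);cv2.imwrite(f"pics/{n}0.png",f["color"][...,::-1])
    print(n,f["fx"],f["cx"],f["cy"],f["eye"],f["orientation"])
E
```

```text
{'clock': np.float64(0.0), 'qpos': array([-1.185,  0.522, -0.036,  1.6  ,  0.021,  1.021, -0.113]), 'qd': array([-0.002,  0.003, -0.002,  0.002,  0.   , -0.001,  0.   ]), 'joint_efforts': array([-2.0000e-03, -9.2712e+01,  1.9790e+00, -3.6995e+01,  1.8000e-02,
        8.0000e-03,  0.0000e+00]), 'position': array([0.275, 0.561, 0.231]), 'tool_rot': array([-3.14 ,  0.   ,  2.686]), 'force': array([ 0.407, -0.673,  0.456]), 'moment': array([-0.044,  0.009,  0.039]), 'finger_force': np.float64(0.0), 'grip_width': np.float64(0.085)} 0.0187
scene 480.45411328619315 316.97475790250223 203.81350981074138 [ 1.16946327 -0.44075092  0.71964327] [-2.32012786  0.01239318  0.85378457]
top 508.1209973205619 312.89758179955624 193.40001129431886 [0.38924326 0.00758043 1.36609554] [-2.97796162 -0.0058287  -1.57342156]
```

View pics/scene0.png

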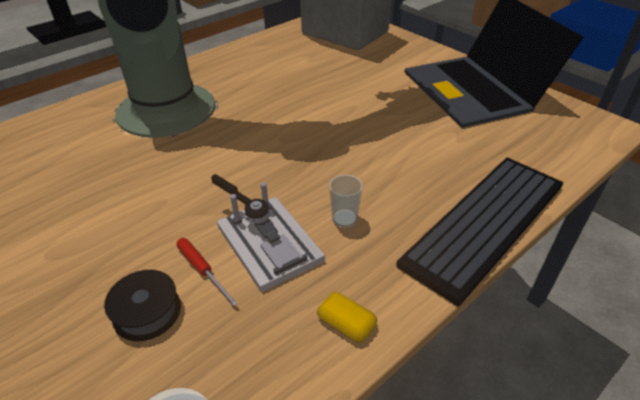

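View pics/top0.png

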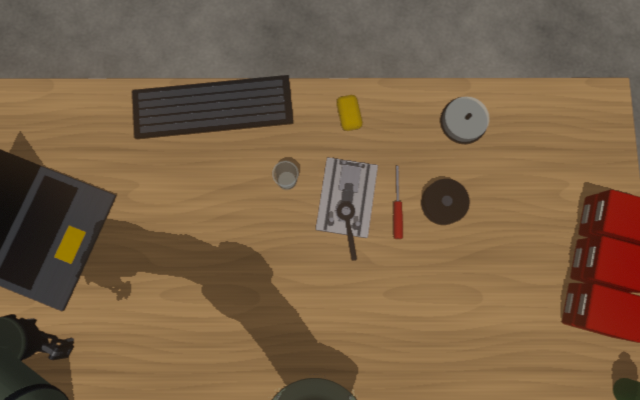

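The scene shows the fixture with the lever (top view: hub about (346,211), grip about (352,246), plate corners about (328,157), (377,163), (368,237), (317,230)). The tumbler is at (287,174), the screwdriver at (398,210), the spool at (445,201).

```bash
cat > h.py <<'E'
from workcell import observe, imaging, bot
import cv2,numpy as np
from scipy.spatial.transform import Rotation as R
def cam(f,s=None):
    if "eye" in f: return np.array(f["eye"]),R.from_euler('xyz',f["orientation"]).as_matrix()
    T=np.array(f["tool_from_camera"]);Rt=R.from_euler('xyz',s["tool_rot"]).as_matrix()
    return Rt@T[:3,3]+s["position"],Rt@T[:3,:3]
def plane(f,u,v,z,s=None):
    e,M=cam(f,s);d=M@np.array([(u-f["cx"])/f["fx"],(v-f["cy"])/f["fy"],1]);return e+d*(z-e[2])/d[2]
def proj(f,p,s=None):
    e,M=cam(f,s);c=M.T@(np.array(p)-e);return f["cx"]+f["fx"]*c[0]/c[2],f["cy"]+f["fy"]*c[1]/c[2]
E
python3 - <<'E'
from h import *
f=imaging.grab_frame("top");im=f["color"]
c=im[140:270,270:430].copy()
hsv=cv2.cvtColor(im,cv2.COLOR_RGB2HSV)
m=((hsv[...,1]<50)&(hsv[...,2]>90)).astype(np.uint8);m[:150]=0;m[245:]=0;m[:,:312]=0;m[:,382:]=0
pts=cv2.findNonZero(cv2.morphologyEx(m,cv2.MORPH_OPEN,np.ones((2,2))));r=cv2.minAreaRect(pts);b=cv2.boxPoints(r);print(r,b)
P=np.array([plane(f,u,v,.02) for u,v in b]);print(P.round(4));print(np.linalg.norm(P-np.roll(P,1,0),axis=1))
k=((hsv[...,2]<60)).astype(np.uint8);k[:215]=0;k[265:]=0;k[:,:335]=0;k[:,365:]=0
q=cv2.findNonZero(k);rr=cv2.minAreaRect(q);print(rr,[plane(f,u,v,.084).round(4) for u,v in cv2.boxPoints(rr)])
cv2.imwrite("pics/top1.png",cv2.resize(c[...,::-1],None,fx=4.5,fy=4.5,interpolation=cv2.INTER_CUBIC))
E
```

```text
((347.631103515625, 198.16111755371094), (52.24113845825195, 73.17463684082031), 8.880660057067871) [[316.17545 230.27742]
 [327.4719  157.98   ]
 [379.08676 166.04482]
 [367.7903  238.34224]]
[[ 0.5123 -0.0093  0.02  ]
 [ 0.7089 -0.0407  0.02  ]
 [ 0.6863 -0.1805  0.02  ]
 [ 0.4906 -0.1459  0.02  ]]
[0.13831842 0.19914795 0.14161799 0.19877253]
((346.580810546875, 235.49562072753906), (41.74985885620117, 13.035024642944336), 86.90594482421875) [array([ 0.5452, -0.0665,  0.084 ]), array([ 0.5469, -0.0996,  0.084 ]), array([ 0.4417, -0.1036,  0.084 ]), array([ 0.44 , -0.071,  0.084])]
```

View pics/top1.png

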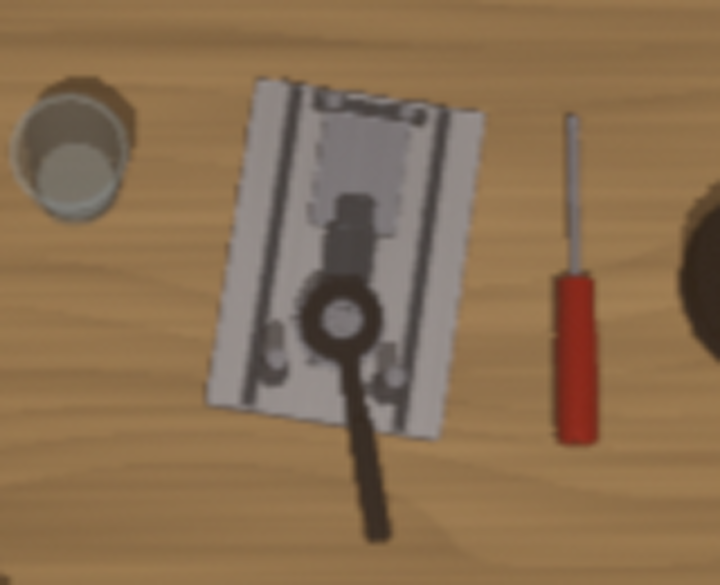

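```bash
cat >> h.py <<'E'
def totool(s,p): return R.from_euler('xyz',s["tool_rot"]).as_matrix().T@(np.array(p)-s["position"])
E
python3 - <<'E'
from h import *
f=imaging.grab_frame("top");px=lambda x,y:(270+x/4.5,140+y/4.5)
C=np.array([plane(f,*px(*c),.02)[:2] for c in [(257,78),(485,112),(440,438),(206,404)]])
u=(C[0]+C[1]-C[2]-C[3])/2; yaw=np.arctan2(u[1],u[0]);l=C[0]+C[3]-C[1]-C[2];print(C,np.linalg.norm(u),np.linalg.norm(l)/2,yaw,np.arctan2(l[1],l[0])-np.pi/2)
o=C.mean(0)-45e-3*np.array([np.cos(yaw),np.sin(yaw)]);print("origin",o)
for z in(.084,.1):print("hub",z,plane(f,*px(343,317),z))
g=plane(f,*px(378,538),.084);print("tip",g)
g2=plane(f,*px(360,420),.084)
d=g2[:2]-o;print("phi",np.arctan2(*(g[:2]-o)[::-1]),np.arctan2(*(g-g2)[:2][::-1]),"rad",np.linalg.norm(g[:2]-o))
phi=np.arctan2(*(g[:2]-o)[::-1]);sw=(np.pi+yaw-phi+np.pi)%(2*np.pi)-np.pi;print("swing",sw)
s=observe();G=o+.095*np.array([np.cos(phi),np.sin(phi)]);print("G",G);print("tool",totool(s,[*G,.231]),"turn z deg",np.degrees((s["tool_rot"][2]-phi+np.pi)%(2*np.pi)-np.pi))
E
```

```text
[[ 0.71074461 -0.0397339 ]
 [ 0.68955908 -0.17702885]
 [ 0.49328173 -0.14591666]
 [ 0.51361732 -0.00823579]] 0.19917784812947376 0.13904648706573036 -0.157826244569967 -0.14986700779447837
origin [ 0.55735998 -0.08565607]
hub 0.084 [ 0.55681554 -0.08512242  0.084     ]
hub 0.1 [ 0.55472431 -0.08396553  0.1       ]
tip [ 0.43279156 -0.10296103  0.084     ]
phi -3.0035567288958225 -3.0044993175963848 rad 0.12576467114305986
swing -0.2958621692639376
G [ 0.4632636  -0.09872787]
tool [-4.59396800e-01 -5.09546066e-01  3.34444750e-04] turn z deg -34.02286414965079
```

send_rows(
  plan="-0.025 -0.03 0 0 0 -2 0.0854;-0.05 -0.056 0 0 0 -4 0.0854;-0.075 -0.083 0 0 0 -6 0.0854;-0.1 -0.11 0 0 0 -8 0.0854;-0.125 -0.138 0 0 0 -10 0.0854;-0.15 -0.166 0 0 0 -12 0.0854;-0.175 -0.194 0 0 0 -14 0.0854;-0.2 -0.222 0 0 0 -16 0.0854;-0.225 -0.25 0 0 0 -18 0.0854;-0.25 -0.277 0 0 0 -20 0.0854",
  grip_force=40,
)

```text
clock: 1.03
position: [0.3777, 0.2005, 0.2314]
tool_rot: [3.141, 0.0, 3.037]
force: [1.4, 0.7, -0.3]
grip_width: 0.0853
finger_force: 0.0
```

```bash
python3 - <<'E'
from h import *
s=observe();print(s["clock"],s["position"],s["tool_rot"],s["qpos"].round(2),totool(s,[.4633,-.0987,.18]),np.degrees(s["tool_rot"][2]-3.2796))
E
```

```text
1.0333 [0.37765403 0.2004974  0.23138674] [3.14149586e+00 9.46692040e-05 3.03657066e+00] [-0.62  0.21 -0.01  2.09  0.    0.84  0.84] [-0.11653379 -0.28857569  0.05136984] -13.924555747587313
```

send_rows(
  plan="-0.013 -0.032 0 0 0 -2 0.0854;-0.026 -0.064 0 0 0 -4 0.0854;-0.04 -0.097 0 0 0 -6 0.0854;-0.053 -0.13 0 0 0 -8 0.0854;-0.066 -0.163 0 0 0 -9 0.0854;-0.079 -0.196 0 0 0 -10 0.0854;-0.092 -0.228 0.01 0 0 -11 0.0854;-0.105 -0.26 0.02 0 0 -12 0.0854;-0.1165 -0.2885 0.035 0 0 -14 0.0854;-0.1165 -0.2885 0.05 0 0 -14 0.0854",
)

```text
clock: 1.87
position: [0.4637, -0.1024, 0.181]
tool_rot: [-3.139, 0.001, -3.007]
force: [-0.9, 0.0, -0.1]
grip_width: 0.0855
finger_force: 0.0
```

send_rows(
  plan="0 0 0 0 0 0 0.0854;0 0 0 0 0 0 0.0854",
)

```text
clock: 2.03
position: [0.4623, -0.0966, 0.181]
tool_rot: [3.141, -0.002, -3.004]
force: [-0.2, 0.6, 0.6]
grip_width: 0.0857
finger_force: 0.0
```

```bash
python3 - <<'E'
from h import *
s=observe();print(s["clock"],s["position"],s["tool_rot"],s["qpos"].round(2),s["force"],totool(s,[.4633,-.0987,.18]))
f=imaging.grab_frame("wrist");im=f["color"].copy()
print(f["fx"],f["cx"],f["cy"])
for p in ([.5574,-.0857,.1],[.4633,-.0987,.084]): 
    u=proj(f,p,s);print(u)
cv2.imwrite("pics/w0.png",im[...,::-1])
E
```

```text
2.0333 [ 0.46228046 -0.0965503   0.18104636] [ 3.14108880e+00 -1.60290058e-03 -3.00444987e+00] [-0.03  0.36  0.14  2.05 -0.07  0.75  1.86] [-0.21136022  0.61303567  0.61580839] [-0.00071775 -0.00226943  0.00104406]
360.120194932652 317.2715810743816 200.3618476679105
(np.float64(314.2303370073482), np.float64(335.55206832311774))
(np.float64(314.151799884812), np.float64(203.13638157172213))
```

View pics/w0.png

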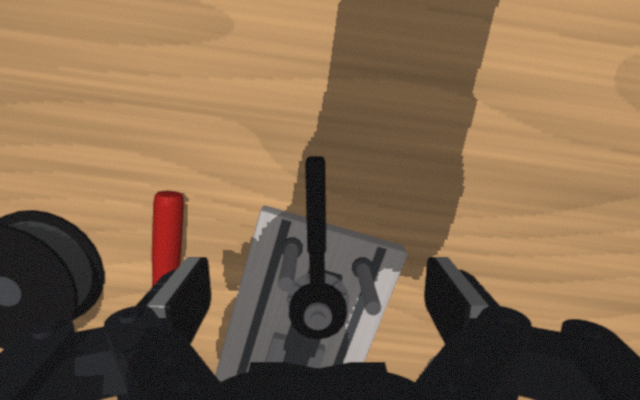

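The wrist view shows the lever between the fingers: tip at (315,157), hub at (318,308), posts at about (291,250) and (363,270).

```bash
python3 - <<'E'
from h import *
s=observe();f=imaging.grab_frame("wrist");im=f["color"]
print(s["position"])
g=cv2.cvtColor(im,cv2.COLOR_RGB2GRAY);m=(g<45).astype(np.uint8)
rows=[];
for v in range(160,265,8):
    x=np.flatnonzero(m[v,295:340]);rows.append((x.min()+x.max())/2+295 if len(x) else np.nan);
P=np.array([plane(f,u,v,.084,s)[:2] for u,v in zip(rows,range(160,265,8))]);print(np.round(rows,1));print(P.round(4))
P=P[~np.isnan(P[:,0])];k=np.polyfit(P[:,0],P[:,1],1);print("phi",np.arctan(k[0])-np.pi,"line y at x=.463",np.polyval(k,.463),"at .5574",np.polyval(k,.5574))
t=plane(f,315,157,.084,s);print("tip",t);
for z in (.09,.1,.11):print(plane(f,318,312,z,s))
print(cam(f,s))
E
```

```text
[ 0.46270327 -0.09613068  0.18170667]
[314.5 315.  315.  315.  315.  315.  315.5 315.  315.5 315.5 310.5 316.
 316.  316.5]
[[ 0.434  -0.1021]
 [ 0.4394 -0.1011]
 [ 0.4449 -0.1003]
 [ 0.4504 -0.0995]
 [ 0.456  -0.0988]
 [ 0.4617 -0.098 ]
 [ 0.4674 -0.0968]
 [ 0.4733 -0.0964]
 [ 0.4792 -0.0952]
 [ 0.4851 -0.0944]
 [ 0.4917 -0.0971]
 [ 0.4973 -0.0923]
 [ 0.5035 -0.0915]
 [ 0.5097 -0.0902]]
phi -2.9995691417522674 line y at x=.463 -0.09783751315430449 at .5574 -0.08433961746190372
tip [ 0.43195423 -0.10208899  0.084     ]
[ 0.5452647  -0.08416731  0.09      ]
[ 0.53889131 -0.08510264  0.1       ]
[ 0.53251792 -0.08603797  0.11      ]
(array([ 0.39523798, -0.10618451,  0.32539556]), array([[-0.13847893,  0.95412761,  0.26545074],
       [ 0.99036321,  0.13285   ,  0.03913563],
       [ 0.00207525,  0.26831211, -0.9633298 ]]))
```

send_rows(
  plan="0 0 0.03 0 0 0 0.0854;0 0 0.06 0 0 0 0.0854;0 0 0.09 0 0 0 0.06;0 0 0.115 0 0 0 0.05;0 0 0.1255 0 0 0 0.04;0 0 0.1255 0 0 0 0.03;0 0 0.1255 0 0 0 0.025;0 0 0.1255 0 0 0 0.02",
  grip_force=30,
)

```text
clock: 2.8
position: [0.4637, -0.0968, 0.0574]
tool_rot: [-3.141, 0.002, -3.004]
force: [-0.1, -0.6, 1.3]
grip_width: 0.0202
finger_force: 0.0
```

send_rows(
  plan="0 0 0 0 0 0 0.005;0 0 0 0 0 0 0.005;0 0 0 0 0 0 0.005;0 0 0 0 0 0 0.005",
)

```text
clock: 3.13
position: [0.4634, -0.0968, 0.0569]
tool_rot: [-3.141, 0.002, -3.004]
force: [-2.0, 0.6, 10.1]
grip_width: 0.0132
finger_force: 35.0
```

```bash
python3 - <<'E'
from h import *
s=observe();print({k:np.round(v,4) for k,v in s.items()})
f=imaging.grab_frame("wrist")
cv2.imwrite("pics/w1.png",f["color"][...,::-1])
E
```

```text
{'clock': np.float64(3.1333), 'qpos': array([ 0.0123,  0.5798,  0.0899,  2.1254, -0.1163,  0.439 ,  1.9014]), 'qd': array([ 0.0006,  0.0011,  0.0005,  0.0001,  0.0005, -0.0001, -0.0009]), 'joint_efforts': array([ 2.87400e-01, -7.45594e+01,  4.93320e+00, -1.79198e+01,
        2.42000e-02, -5.27600e-01, -1.11900e-01]), 'position': array([ 0.4634, -0.0968,  0.0569]), 'tool_rot': array([-3.1413e+00,  1.8000e-03, -3.0039e+00]), 'force': array([-2.0352,  0.6464, 10.1318]), 'moment': array([0.2939, 0.1739, 0.1732]), 'finger_force': np.float64(34.997), 'grip_width': np.float64(0.0132)}
```

View pics/w1.png

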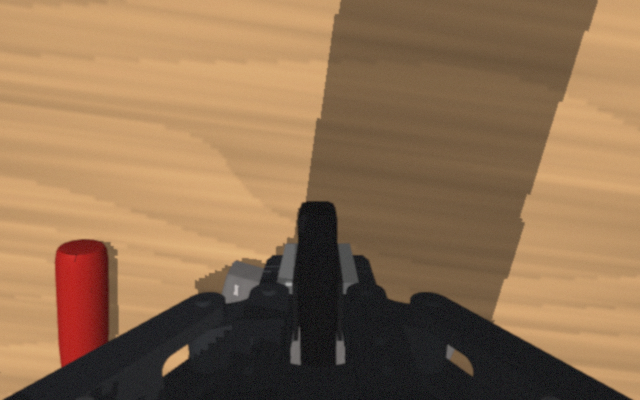

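The lever is gripped between the pads (about (318,290)). First drive stroke, 45° clockwise; the bar cannot reach the blank yet.

send_rows(
  plan="-0.0004 0.0083 0 0 0 5 0.005;-0.0014 0.0165 0 0 0 10 0.005;-0.0032 0.0246 0 0 0 15 0.005;-0.0057 0.0325 0 0 0 20 0.005;-0.0089 0.0401 0 0 0 25 0.005;-0.0127 0.0475 0 0 0 30 0.005;-0.0172 0.0545 0 0 0 35 0.005;-0.0222 0.0611 0 0 0 40 0.005;-0.0278 0.0672 0 0 0 45 0.005;-0.0278 0.0672 0 0 0 45 0.005",
)

```text
clock: 4.02
position: [0.4822, -0.0242, 0.0568]
tool_rot: [3.139, 0.0, 2.49]
force: [-5.7, 3.2, 15.4]
grip_width: 0.0135
finger_force: 35.8
```

```bash
cat >> h.py <<'E'
O=np.array([.5578,-.085])
def st():
    s=observe();d=s["position"][:2]-O;phi=np.arctan2(d[1],d[0]);y=s["tool_rot"][2]
    w=lambda a:(a+np.pi)%(2*np.pi)-np.pi
    rad=d/np.linalg.norm(d);cw=np.array([rad[1],-rad[0]])
    F=s["force"];print("t %.2f pos %s r %.4f swing(pos) %.3f swing(yaw) %.3f Frad %.1f Fcw(on tool) %.1f Fz %.1f grip %.4f Mz %.2f"%(s["clock"],s["position"].round(4),np.linalg.norm(d),w(np.pi-.155-phi),w(np.pi-.155-y),F[:2]@rad,F[:2]@cw,F[2],s["grip_width"],s["moment"][2]))
E
python3 -c "from h import *;st()"
```

```text
t 4.02 pos [ 0.4822 -0.0242  0.0568] r 0.0970 swing(pos) 0.522 swing(yaw) 0.496 Frad 6.4 Fcw(on tool) -1.1 Fz 15.4 grip 0.0135 Mz -0.04
```

send_rows(
  plan="0 -0.003 0 0 0 -2 0.005;0 -0.003 -0.003 0 0 -2 0.005;0 -0.003 -0.006 0 0 -2 0.005;0 -0.003 -0.009 0 0 -2 0.005;0 -0.003 -0.01 0 0 -2 0.005;0 -0.003 -0.01 0 0 -2 0.005",
)

```text
clock: 4.52
position: [0.4797, -0.0285, 0.0662]
tool_rot: [3.141, 0.001, 2.529]
force: [2.0, 3.7, -4.7]
grip_width: 0.0135
finger_force: 33.9
```

```bash
python3 -c "from h import *;st()"
```

```text
t 4.52 pos [ 0.4797 -0.0285  0.0662] r 0.0964 swing(pos) 0.471 swing(yaw) 0.458 Frad 0.5 Fcw(on tool) 4.2 Fz -4.7 grip 0.0135 Mz 0.39
```

send_rows(
  plan="-0.0005 -0.0099 0 0 0 -6 0.005;-0.0021 -0.0198 0 0 0 -12 0.005;-0.0046 -0.0294 0 0 0 -18 0.005;-0.0082 -0.0386 0 0 0 -24 0.005;-0.0127 -0.0475 0 0 0 -30 0.005;-0.014 -0.0496 0 0 0 -31.5 0.005;-0.014 -0.0496 0 0 0 -31.5 0.005;-0.014 -0.0496 0.004 0 0 -31.5 0.005;-0.014 -0.0496 0.008 0 0 -31.5 0.005;-0.014 -0.0496 0.01 0 0 -31.5 0.005",
)

```text
clock: 5.35
position: [0.4619, -0.0776, 0.0556]
tool_rot: [3.142, -0.001, 3.078]
force: [-6.5, 3.3, 27.7]
grip_width: 0.0134
finger_force: 37.9
```

```bash
python3 -c "from h import *;st()"
```

```text
t 5.35 pos [ 0.4619 -0.0776  0.0556] r 0.0962 swing(pos) -0.078 swing(yaw) -0.091 Frad 6.8 Fcw(on tool) 2.8 Fz 27.7 grip 0.0134 Mz 0.26
```

send_rows(
  plan="-0.0004 0.0083 -0.001 0 0 5 0.005;-0.0014 0.0165 -0.002 0 0 10 0.005;-0.0032 0.0246 -0.002 0 0 15 0.005;-0.0057 0.0325 -0.002 0 0 20 0.005;-0.0089 0.0401 -0.002 0 0 25 0.005;-0.0127 0.0475 -0.002 0 0 30 0.005;-0.0172 0.0545 -0.002 0 0 35 0.005;-0.0172 0.0545 -0.002 0 0 35 0.005;-0.0172 0.0545 -0.002 0 0 35 0.005",
)

```text
clock: 6.1
position: [0.4829, -0.0238, 0.0575]
tool_rot: [-3.141, 0.0, 2.469]
force: [4.2, 3.6, -4.2]
grip_width: 0.0134
finger_force: 34.3
```

```bash
python3 -c "from h import *;st()"
```

```text
t 6.10 pos [ 0.4829 -0.0238  0.0575] r 0.0967 swing(pos) 0.530 swing(yaw) 0.517 Frad -1.0 Fcw(on tool) 5.4 Fz -4.2 grip 0.0134 Mz 0.49
```

send_rows(
  plan="0 -0.004 -0.001 0 0 -2.5 0.005;0 -0.004 -0.005 0 0 -2.5 0.005;0 -0.004 -0.009 0 0 -2.5 0.005;0 -0.004 -0.0095 0 0 -2.5 0.005;-0.001 -0.014 -0.0095 0 0 -8.5 0.005;-0.003 -0.024 -0.0095 0 0 -14.5 0.005;-0.006 -0.0335 -0.0095 0 0 -20.5 0.005;-0.01 -0.0425 -0.0095 0 0 -26.5 0.005;-0.0145 -0.0505 -0.0095 0 0 -32.5 0.005;-0.0172 -0.0545 -0.0095 0 0 -35 0.005",
)

```text
clock: 6.93
position: [0.4625, -0.0789, 0.0676]
tool_rot: [-3.141, 0.002, 3.084]
force: [7.2, 5.3, -4.5]
grip_width: 0.0131
finger_force: 34.2
```

send_rows(
  plan="0 0 0 0 0 0 0.005;0 0 0.004 0 0 0 0.005;0 0 0.008 0 0 0 0.005;0 0 0.0105 0 0 0 0.005;0 0 0.0105 0 0 0 0.005",
)

```text
clock: 7.35
position: [0.4624, -0.0778, 0.0568]
tool_rot: [-3.142, 0.001, 3.078]
force: [4.0, 2.8, 4.5]
grip_width: 0.0138
finger_force: 34.7
```

```bash
cat >> h.py <<'E'
def ps():
    st();s=observe();d=s["position"][:2]-O;r=np.linalg.norm(d);cw=np.array([d[1],-d[0]])/r
    print("push %.2f"%(s["moment"][2]/r-s["force"][:2]@cw))
E
python3 -c "from h import *;ps()"
```

```text
t 7.35 pos [ 0.4624 -0.0778  0.0568] r 0.0957 swing(pos) -0.080 swing(yaw) -0.092 Frad -3.8 Fcw(on tool) 3.1 Fz 4.5 grip 0.0138 Mz 0.32
push 0.33
```

send_rows(
  plan="-0.0004 0.0083 0 0 0 5 0.005;-0.0014 0.0165 0 0 0 10 0.005;-0.0023 0.0206 0 0 0 12.5 0.005;-0.0032 0.0246 0 0 0 15 0.005",
)

```text
clock: 7.68
position: [0.4671, -0.0531, 0.0571]
tool_rot: [3.142, 0.001, 2.814]
force: [4.4, 1.6, 0.9]
grip_width: 0.0132
finger_force: 34.6
```

```bash
python3 -c "from h import *;ps()"
```

```text
t 7.68 pos [ 0.4671 -0.0531  0.0571] r 0.0961 swing(pos) 0.183 swing(yaw) 0.172 Frad -3.6 Fcw(on tool) 3.0 Fz 0.9 grip 0.0132 Mz 0.45
push 1.73
```

send_rows(
  plan="-0.0002 0.0055 0 0 0 3.3 0.005;-0.0007 0.011 0 0 0 6.7 0.005;-0.0014 0.0165 0 0 0 10 0.005",
)

```text
clock: 7.93
position: [0.4736, -0.0379, 0.0571]
tool_rot: [3.141, 0.0, 2.639]
force: [2.8, 2.4, 0.8]
grip_width: 0.0133
finger_force: 35.6
```

```bash
python3 -c "from h import *;ps()"
```

```text
t 7.93 pos [ 0.4736 -0.0379  0.0571] r 0.0965 swing(pos) 0.355 swing(yaw) 0.347 Frad -1.2 Fcw(on tool) 3.5 Fz 0.8 grip 0.0133 Mz 0.52
push 1.86
```

send_rows(
  plan="-0.0002 0.0055 0 0 0 3.3 0.005;-0.0007 0.011 0 0 0 6.7 0.005;-0.0014 0.0165 0 0 0 10 0.005",
)

```text
clock: 8.18
position: [0.482, -0.0245, 0.0571]
tool_rot: [-3.141, -0.001, 2.464]
force: [-4.0, -3.5, 5.4]
grip_width: 0.0133
finger_force: 38.1
```

```bash
python3 -c "from h import *;ps()"
```

```text
t 8.18 pos [ 0.482  -0.0245  0.0571] r 0.0969 swing(pos) 0.518 swing(yaw) 0.522 Frad 1.0 Fcw(on tool) -5.2 Fz 5.4 grip 0.0133 Mz 0.57
push 11.05
```

Firm now: 11 N. Hold it there briefly.

send_rows(
  plan="0 0 0.0005 0 0 0 0.005;0 0 0.0005 0 0 0 0.005;0 0 0.0005 0 0 0 0.005;0 0 0.0005 0 0 0 0.005",
)

```text
clock: 8.52
position: [0.4818, -0.0247, 0.0568]
tool_rot: [-3.141, -0.001, 2.467]
force: [-5.5, 0.0, 12.6]
grip_width: 0.0135
finger_force: 39.2
```

```bash
python3 - <<'E'
from h import *;ps()
f=imaging.grab_frame("scene");cv2.imwrite("pics/s2.png",cv2.resize(f["color"][170:300,200:340,::-1],None,fx=4.4,fy=4.4,interpolation=cv2.INTER_CUBIC))
E
```

```text
t 8.52 pos [ 0.4818 -0.0247  0.0568] r 0.0970 swing(pos) 0.515 swing(yaw) 0.519 Frad 4.3 Fcw(on tool) -3.4 Fz 12.6 grip 0.0135 Mz 0.61
push 9.69
```

View pics/s2.png

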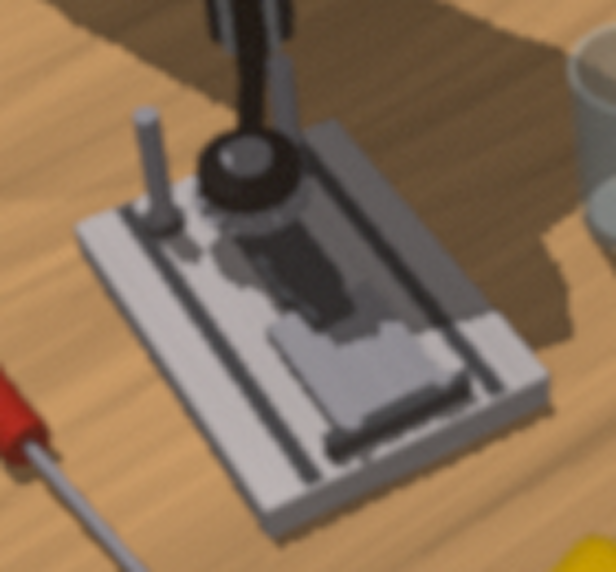

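The lever is close to the clockwise post at (285,100), and the nose seems down on the blank. To be sure the push comes from the clamp and not the post, I back off one tooth and test mid-range.

send_rows(
  plan="-0.0001 -0.004 0 0 0 -2.5 0.005;-0.0002 -0.007 -0.001 0 0 -4 0.005;-0.0002 -0.007 -0.005 0 0 -4 0.005;-0.0002 -0.007 -0.0095 0 0 -4 0.005;-0.001 -0.014 -0.0095 0 0 -8.5 0.005;-0.003 -0.024 -0.0095 0 0 -14.5 0.005;-0.006 -0.0335 -0.0095 0 0 -20.5 0.005;-0.01 -0.0425 -0.0095 0 0 -26.5 0.005;-0.0145 -0.0505 -0.0095 0 0 -32.5 0.005;-0.0172 -0.0545 -0.0095 0 0 -35 0.005",
)

```text
clock: 9.4
position: [0.4626, -0.0788, 0.0662]
tool_rot: [-3.141, 0.002, 3.083]
force: [7.5, 4.3, -3.5]
grip_width: 0.0136
finger_force: 34.0
```

send_rows(
  plan="0 0 0 0 0 0 0.005;0 0 0.004 0 0 0 0.005;0 0 0.008 0 0 0 0.005;0 0 0.0095 0 0 0 0.005;0 0 0.0095 0 0 0 0.005",
)

```text
clock: 9.82
position: [0.4622, -0.0781, 0.0565]
tool_rot: [-3.141, 0.001, 3.077]
force: [1.2, -1.3, 8.5]
grip_width: 0.0133
finger_force: 35.5
```

```bash
python3 -c "from h import *;ps()"
```

```text
t 9.82 pos [ 0.4622 -0.0781  0.0565] r 0.0958 swing(pos) -0.083 swing(yaw) -0.091 Frad -1.3 Fcw(on tool) -1.2 Fz 8.5 grip 0.0133 Mz 0.27
push 3.98
```

send_rows(
  plan="0 0.0025 0 0 0 1.5 0.005;-0.0001 0.005 0 0 0 3 0.005;-0.0001 0.005 0 0 0 3 0.005",
)

```text
clock: 10.07
position: [0.4626, -0.0732, 0.0567]
tool_rot: [-3.141, 0.001, 3.023]
force: [1.6, -5.2, 6.8]
grip_width: 0.0135
finger_force: 35.5
```

```bash
python3 -c "from h import *;ps()"
```

```text
t 10.07 pos [ 0.4626 -0.0732  0.0567] r 0.0959 swing(pos) -0.032 swing(yaw) -0.036 Frad -2.2 Fcw(on tool) -5.0 Fz 6.8 grip 0.0135 Mz 0.28
push 7.85
```

send_rows(
  plan="0 0.002 0 0 0 1.2 0.005;0 0.0035 0 0 0 2.2 0.005;0 0.0035 0 0 0 2.2 0.005;0 0.0035 0 0 0 2.2 0.005;0 0.0035 0 0 0 2.2 0.005",
)

```text
clock: 10.48
position: [0.463, -0.0703, 0.0567]
tool_rot: [-3.141, 0.001, 2.986]
force: [1.0, -6.6, 6.2]
grip_width: 0.0135
finger_force: 36.7
```

```bash
python3 -c "from h import *;ps()"
```

```text
t 10.48 pos [ 0.463  -0.0703  0.0567] r 0.0960 swing(pos) -0.001 swing(yaw) 0.001 Frad -2.0 Fcw(on tool) -6.4 Fz 6.2 grip 0.0135 Mz 0.34
push 9.97
```

Steady at 10 N mid-range, so the clamp is tight. Ease off, lift, and swing back to park.

send_rows(
  plan="-0.0001 -0.004 0 0 0 -2.5 0.005;-0.0002 -0.007 -0.001 0 0 -4 0.005;-0.0002 -0.007 -0.005 0 0 -4 0.005;-0.0002 -0.007 -0.0095 0 0 -4 0.005;-0.0002 -0.007 -0.0095 0 0 -4 0.005;-0.0014 -0.0165 -0.0095 0 0 -10 0.005;-0.0037 -0.0262 -0.0095 0 0 -16 0.005;-0.0069 -0.0356 -0.0095 0 0 -22 0.005;-0.01 -0.0424 -0.0095 0 0 -26.5 0.005;-0.01 -0.0424 -0.0095 0 0 -26.5 0.005",
)

```text
clock: 11.32
position: [0.4673, -0.1138, 0.0661]
tool_rot: [-3.141, 0.002, -2.829]
force: [7.6, 6.0, -4.5]
grip_width: 0.0134
finger_force: 33.3
```

send_rows(
  plan="0 0 0 0 0 0 0.005;0 0 0.0015 0 0 0 0.005;0 0 0.003 0 0 0 0.005;0 0 0.003 0 0 0 0.005",
)

```text
clock: 11.65
position: [0.4669, -0.1126, 0.0629]
tool_rot: [-3.141, 0.001, -2.834]
force: [5.7, 2.8, -1.5]
grip_width: 0.0132
finger_force: 33.6
```

```bash
python3 -c "from h import *;ps()"
```

```text
t 11.65 pos [ 0.4669 -0.1126  0.0629] r 0.0950 swing(pos) -0.450 swing(yaw) -0.463 Frad -6.3 Fcw(on tool) 1.0 Fz -1.5 grip 0.0132 Mz -0.03
push -1.31
```

send_rows(
  plan="0 0 0.0005 0 0 0 0.02;0 0 0.0005 0 0 0 0.03;0 0 0.0005 0 0 0 0.045;0 0 0.0005 0 0 0 0.045;0 0 0.0005 0 0 0 0.045;0 0 -0.02 0 0 0 0.045;0 0 -0.05 0 0 0 0.045;0 0 -0.085 0 0 0 0.045;0 0 -0.11 0 0 0 0.045;0 0 -0.11 0 0 0 0.045",
)

```text
clock: 12.48
position: [0.4681, -0.1129, 0.1771]
tool_rot: [-3.139, 0.006, -2.833]
force: [1.0, 0.0, 1.3]
grip_width: 0.045
finger_force: 0.0
```

```bash
python3 - <<'E'
from h import *;ps()
s=observe();f=imaging.grab_frame("wrist");cv2.imwrite("pics/w3.png",f["color"][...,::-1])
g=cv2.cvtColor(f["color"],cv2.COLOR_RGB2GRAY);vs=range(165,255,8);P=[]
for v in vs:
    x=np.flatnonzero(g[v,290:345]<45)
    if len(x): P.append(plane(f,290+(x.min()+x.max())/2,v,.09,s)[:2])
P=np.array(P);k=np.polyfit(P[:,0],P[:,1],1);print(len(P),"swing",-.155-np.arctan(k[0]))
t=imaging.grab_frame("scene");cv2.imwrite("pics/s3.png",cv2.resize(t["color"][170:300,200:340,::-1],None,fx=4.4,fy=4.4,interpolation=cv2.INTER_CUBIC))
E
```

```text
t 12.48 pos [ 0.4681 -0.1129  0.1771] r 0.0940 swing(pos) -0.457 swing(yaw) -0.463 Frad -1.0 Fcw(on tool) -0.3 Fz 1.3 grip 0.0450 Mz -0.05
push -0.23
12 swing -0.358339148604643
```

View pics/w3.png

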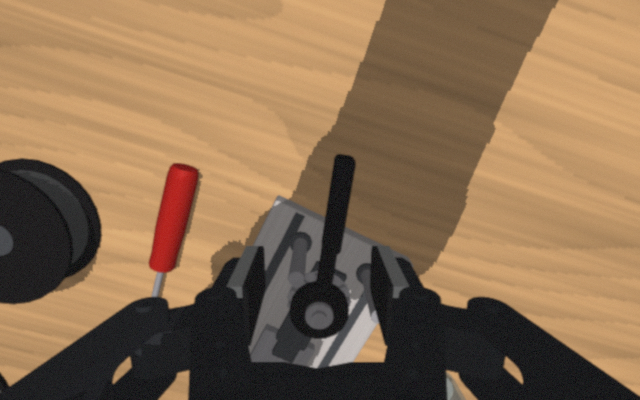

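View pics/s3.png

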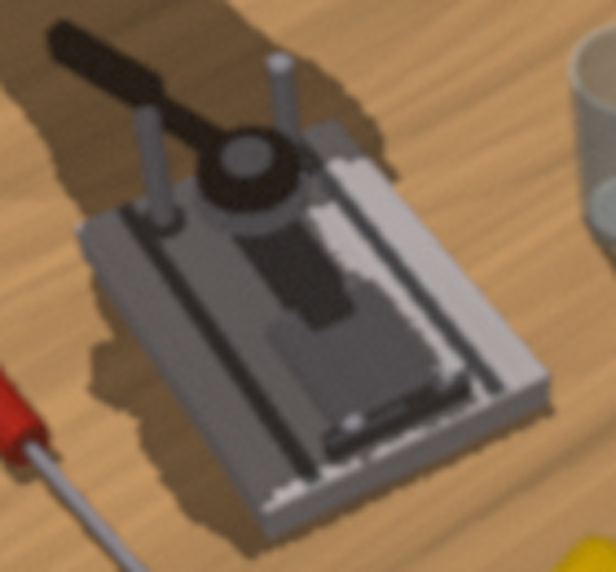

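After release the lever sits at tip (344,156), hub (319,308): it has swung clockwise off my target. My fit window clipped it, so I remeasure, then regrasp.

```bash
python3 - <<'E'
from h import *
s=observe();print(s["position"],s["tool_rot"]);f=imaging.grab_frame("wrist")
g=cv2.cvtColor(f["color"],cv2.COLOR_RGB2GRAY)
for z in(.084,.09):
    P=[]
    for v in range(165,235,6):
        x=np.flatnonzero(g[v,315:375]<45);P.append(plane(f,315+np.median(x),v,z,s)[:2])
    P=np.array(P);k=np.polyfit(P[:,0],P[:,1],1);sw=-.155-np.arctan(k[0]);phi=np.arctan(k[0])-np.pi
    print("swing",sw,"at pivot",np.polyval(k,O[0]),"r end",np.linalg.norm(plane(f,344,156,z,s)[:2]-O))
    G=O+.095*np.array([np.cos(phi),np.sin(phi)]);print(G,totool(s,[*G,.177]),"rz",np.degrees(s["tool_rot"][2]-phi))
E
```

```text
[ 0.46662661 -0.11247732  0.17355755] [-3.14091043e+00  1.68937450e-03 -2.83302105e+00]
swing -0.3287812853906569 at pivot -0.08341984414163187 r end 0.1296165902765565
[ 0.46423089 -0.10142625] [-0.00107943  0.01125434 -0.00344831] rz 7.722916433751841
swing -0.328781285390657 at pivot -0.08400900775010453 r end 0.13045757417124332
[ 0.46423089 -0.10142625] [-0.00107943  0.01125434 -0.00344831] rz 7.722916433751841
```

send_rows(
  plan="-0.001 0.0113 0 0 0 6 0.045;-0.001 0.0113 0.03 0 0 7.7 0.045;-0.001 0.0113 0.06 0 0 7.7 0.045;-0.001 0.0113 0.09 0 0 7.7 0.045;-0.001 0.0113 0.114 0 0 7.7 0.045;-0.001 0.0113 0.116 0 0 7.7 0.035;-0.001 0.0113 0.116 0 0 7.7 0.025;-0.001 0.0113 0.116 0 0 7.7 0.018;-0.001 0.0113 0.116 0 0 7.7 0.005;-0.001 0.0113 0.116 0 0 7.7 0.005",
)

```text
clock: 13.47
position: [0.464, -0.1011, 0.0578]
tool_rot: [-3.142, 0.001, -2.967]
force: [-2.1, 2.2, -1.8]
grip_width: 0.0133
finger_force: 29.1
```

```bash
python3 -c "from h import *;ps()"
```

```text
t 13.47 pos [ 0.464  -0.1011  0.0578] r 0.0951 swing(pos) -0.325 swing(yaw) -0.330 Frad 1.7 Fcw(on tool) 2.6 Fz -1.8 grip 0.0133 Mz 0.29
push 0.49
```

send_rows(
  plan="0 0 -0.003 0 0 0 0.005;0 0 -0.006 0 0 0 0.005;0 0 -0.008 0 0 0 0.005;0 0 -0.008 0 0 0 0.005;-0.0002 -0.005 -0.008 0 0 -3 0.005;-0.0005 -0.01 -0.008 0 0 -6 0.005;-0.0012 -0.0154 -0.008 0 0 -9.3 0.005;-0.0012 -0.0154 -0.008 0 0 -9.3 0.005;-0.0012 -0.0154 -0.008 0 0 -9.3 0.005",
)

```text
clock: 14.22
position: [0.468, -0.1162, 0.0649]
tool_rot: [3.142, 0.001, -2.807]
force: [2.7, 4.2, -5.3]
grip_width: 0.0134
finger_force: 30.4
```

```bash
python3 -c "from h import *;ps()"
```

```text
t 14.22 pos [ 0.468  -0.1162  0.0649] r 0.0951 swing(pos) -0.490 swing(yaw) -0.490 Frad -3.9 Fcw(on tool) 3.1 Fz -5.3 grip 0.0134 Mz 0.26
push -0.32
```

send_rows(
  plan="0 0 0.001 0 0 0 0.005;0 0 0.002 0 0 0 0.005;0 0 0.002 0 0 0 0.005",
)

```text
clock: 14.47
position: [0.4678, -0.1163, 0.063]
tool_rot: [-3.141, 0.0, -2.806]
force: [-1.3, 2.5, 8.0]
grip_width: 0.0132
finger_force: 31.7
```

```bash
python3 -c "from h import *;ps()"
```

```text
t 14.47 pos [ 0.4678 -0.1163  0.063 ] r 0.0953 swing(pos) -0.489 swing(yaw) -0.490 Frad 0.4 Fcw(on tool) 2.8 Fz 8.0 grip 0.0132 Mz 0.21
push -0.55
```

send_rows(
  plan="0 0 -0.001 0 0 0 0.005;0 0 -0.001 0 0 0 0.014;0 0 -0.001 0 0 0 0.016;0 0 -0.001 0 0 0 0.018;0 0 -0.001 0 0 0 0.018;0 0 -0.001 0 0 0 0.018;0 0 -0.001 0 0 0 0.018",
)

```text
clock: 15.05
position: [0.4676, -0.1165, 0.0638]
tool_rot: [-3.142, -0.0, -2.805]
force: [0.1, 0.6, 0.2]
grip_width: 0.0181
finger_force: 0.0
```

```bash
python3 -c "from h import *;ps()"
```

```text
t 15.05 pos [ 0.4676 -0.1165  0.0638] r 0.0956 swing(pos) -0.491 swing(yaw) -0.491 Frad -0.3 Fcw(on tool) 0.5 Fz 0.2 grip 0.0181 Mz -0.01
push -0.64
```

send_rows(
  plan="0 0 0 0 0 0 0.024;0 0 0 0 0 0 0.03;0 0 0 0 0 0 0.036;0 0 0 0 0 0 0.045;0 0 0 0 0 0 0.045;0 0 -0.02 0 0 0 0.045;0 0 -0.05 0 0 0 0.045;0 0 -0.08 0 0 0 0.045;0 0 -0.11 0 0 0 0.045;0 0 -0.11 0 0 0 0.045",
)

```text
clock: 15.88
position: [0.4697, -0.1168, 0.1785]
tool_rot: [-3.139, 0.006, -2.805]
force: [1.0, -0.5, 0.6]
grip_width: 0.0448
finger_force: 0.0
```

```bash
python3 - <<'E'
from h import *
imaging.grab_frame("wrist");s=observe();f=imaging.grab_frame("wrist");cv2.imwrite("pics/w4.png",f["color"][...,::-1])
print(s["clock"],s["position"],s["qd"].round(3));g=cv2.cvtColor(f["color"],cv2.COLOR_RGB2GRAY)
P=[]
for v in range(165,235,6):
    x=np.flatnonzero(g[v,290:375]<45);print(x.min()+290,x.max()+290,end=' ');P.append(plane(f,290+np.median(x),v,.087,s)[:2])
P=np.array(P);k=np.polyfit(P[:,0],P[:,1],1);print("swing",-.155-np.arctan(k[0]),"at pivot",np.polyval(k,O[0]))
E
```

```text
15.9333 [ 0.46899967 -0.11659735  0.17632178] [ 0.002  0.055 -0.009  0.039 -0.002 -0.046  0.001]
309 328 309 328 309 328 309 328 309 328 310 328 310 328 310 328 310 328 300 328 296 328 292 328 swing -0.49269189715217676 at pivot -0.08477101769077275
```

View pics/w4.png

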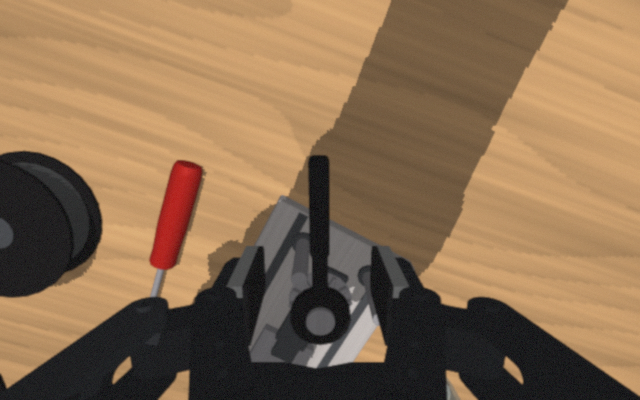

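The lever rests at -0.49 rad (tip (319,157), hub (320,312)) and the fingers are clear.

send_rows(
  plan="0 0 0 0 0 0 0.045;0 0 0 0 0 0 0.045;0 0 0 0 0 0 0.045;0 0 0 0 0 0 0.045",
)

```text
clock: 16.32
position: [0.4673, -0.1163, 0.1731]
tool_rot: [3.141, -0.001, -2.805]
force: [-0.2, -1.0, -0.0]
grip_width: 0.0452
finger_force: 0.0
```

```bash
python3 -c "
from h import *
print(bot.job_done())"
```

```text
the job is handed in; nothing more can be done
None
```

The job is handed in, with no verdict returned: the clamp was tightened to a steady push of about 10 N at the grip (peak reading 11 N), and the lever is parked on a tooth at about -0.49 rad with the gripper clear; my first release let the lever swing to -0.33 rad and drop into the teeth, so I regrasped and parked it again, and that the nose is still within 1 mm of the blank I judged from the forces and tooth positions rather than measured.

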